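# Index a returned camera on the inspection slide

## Robot

A 6-joint arm with a two-finger parallel gripper is mounted at the origin on the work surface. World frame = base frame: x ahead of the robot, y to its left, z up, the work surface at z = 0. Lengths are in mm, angles in rad, forces in N, time in s.
With the tool pointing down it reaches from about 400 to 925 mm from the base axis. Payload 12.5 kg.
Tool frame: the origin (TCP) lies at the very end of the fingers, on their centre line; the grasp point (between the pads) lies 19 mm behind it; z points along the fingers, x is the direction in which the jaws open and shut, and the axes are right-handed (so a half turn about z gives the same grasp; the last joint's range is limited). The gripper opens to 95 mm and grips with 3 to 60 N. Pads are 20 mm wide; open, the fingers measure 119 mm over their backs; the gripper's body (75 mm by 180 mm) begins 59 mm behind the grasp point.
Start: joints at [-1.271, 0.491, 1.559, -0, 1.092, -0.106], TCP at [246.746, -574.252, 194.361] pointing down, gripper open.
Joint ranges: [-3.1, 3.1], [-0.84, 2.19], [0.05, 2.79], [-1.13, 4.28], [0.06, 2.93], [-2.69, 2.69]. Speed limits (rad/s): [2.22, 2.22, 2.79, 3.14, 3.14, 3.14].

## Interface

Orientations are given as [roll, pitch, yaw] about the fixed x, y, z axes, in that order (R = Rz(yaw) Ry(pitch) Rx(roll)).
In Python, from cell import env gives the robot as it stands.
- The arm moves only by the tool arm_command, never from a script. Its argument "motion" is one flat list of numbers, 7 for each row, row after row: the opening, from -1 (shut) to 1 (fully open), then the shift along the tool's x, y, z in mm, then the turn, a rotation vector about the tool's x, y, z in degrees. In form: [fingers, dx, dy, dz, rx, ry, rz, fingers, dx, dy, dz, rx, ry, rz, ...]. A call has 1 to 20 rows; each row is the pose to reach, as a shift and turn from the pose commanded when the call began, along the tool's axes at that moment; what a row does not reach only later rows make up. A row lasts 1/10 s, in which the tool goes at most 50 mm and 8.59 degrees, less where a joint would pass 70% of its speed; a pose out of reach is approached as far as the arm can. A call with a gripper value outside its range is refused whole. The fingers move at their own pace and stop on an object; the grip force is fixed at half the most. Time passes only in rows, so rows that repeat a pose let the fingers close. It gives the time, the measured TCP pose, the force and the opening at its end, in the units of the state.
- env.state(): the state, without advancing time (a new reading comes with each control period).
- env.read_camera(name): name is "scene" or "top" or "wrist"; returns (picture, depth): 384x512x3 uint8, red, green, blue; 384x512 float32, mm along the optical axis (not along the pixel's ray), 0 where there is no reading.
- env.calibration(name): a dict with "fx", "fy", "cx", "cy" (pixels), "cam_to_world" (4x4, takes a point from camera to world coordinates). Camera axes: x right, y down, z forward; pixel columns grow to the right and rows downward; lengths in mm; the calibration is good to about 2 mm. A picture is of the moment at which its call begins: read the wrist's pose just before it. calibration takes no time and is no camera call; for the wrist camera it gives the pose at the moment of the call.
- env.job_done(): hands the job in, once; it reports no verdict.
Trained networks look in the newest picture that a camera, given by its name, has taken for a name from the list of things; names that differ only in an ending like _2 or _b are one class to them, and where a whole thing is asked for, a point or a joint stands for the part that bears it (a point fixed in the world has none). Each returns a list of dicts, best first, with "confidence" (0 to 1); they miss things now and then, are a little off and sometimes report something else, mostly with a low value. They report only what shows in the picture. A call takes as long as a camera call. They do not tell look-alikes from the thing itself.
- env.recognise(camera, label): "location" ([column, row] in pixels, amid what is visible of it).
- env.silhouettes(camera, label): "region" (384x512 bool, what is visible of it) and "location" ([column, row] in pixels, amid what is visible of it).
- env.spot_point(camera, label): "location" ([column, row] in pixels: a listed point, or the origin of a listed thing).
The state is a dict: "t": time; "joints": joint angles; "qvel": joint speeds; "tau": joint torques, N m; "eef_pos": TCP position; "tcp_rot": TCP orientation; "ft_force": force on the tool from outside, world axes, zero at the start; "moment": the same for the moment, N m; "opening": opening from 0.0 (shut) to 1.0 (fully open).
Only numpy, scipy, OpenCV 4.12 (cv2) and the standard library are available. Lean on these libraries where they do the work, as an engineer would, in place of code of your own. Each camera call takes 0.05 s, during which the arm holds its last target.

## Task

Stand the returned silver camera upright on the narrow raised cradle of the inspection slide, lens towards the grey scanner bar, and let go of it. Then take the slide's round knob and slide the carriage along its rail until you feel the spring ball drop into the notch, and finish there still holding the knob, with the carriage still and the ball in the notch for the scan. Do not let the camera fall over, and leave the wristwatch and the earbud case where they lie.

Things in the scene. Friction and masses are not known exactly. Their poses are not given: they have to be found in the camera images.
- camera: Silver compact camera standing on its base, 28 mm thick (its x), 104 mm long (its y), 64 mm high (z), 0.15 to 0.31 kg; origin at the centre of the underside. The lens barrel (40 mm diameter) stands 14 mm out of the +x face, centred at y = +26 mm, z = 30 mm; a 12 mm shutter button stands 3 mm above the top at y = -38 mm. From y = -25 to +4 mm the two big faces are plain and can be pinched.
- rail: The fixed base of the inspection slide on the counter, 70 mm wide (x) by 440 mm long (y), 24 mm high; origin at the centre of its underside. The carriage runs along its y axis. The grey scanner bar (36 x 260 x 60 mm high) is part of it, centred at x = +98 mm, y = +20 mm; the near face of the bar is at x = +80 mm.
- cradle (a point): Centre of the cradle's floor on the carriage, 70 mm above the counter; axes like the rail's. The floor is a channel 38 mm wide (x) and 112 mm long (y), open at its ends, between lips 4 mm high and 4 mm thick. The camera's base stands in it, long side along y, lens towards +x.
- carriage: The sliding carriage with its upright round black knob (26 mm diameter, 50 mm tall, on a thinner stem); axes like the rail's, origin at the knob's centre, 125 mm above the counter. The knob lies 115 mm from the cradle's centre, towards the rail's -y. Travel = this origin's y in the rail's frame + 170 mm: 0 to 170 mm, stops at both ends, 0 to 30 mm at the start; drag 2 to 4 N.
- plunger (a joint): Spring plunger between knob and cradle: 0 to 0.001 while its ball rides on the flat strip, 0.005 to 0.006 m (its 12 mm pin sinks) in the notch. The one notch lies between 0.08 and 0.14 m of travel, each time elsewhere, not measured. The ball falls in within 8 mm of travel; it pulls with 5 to 9 N; to leave it takes 9 to 13 N, up a 40 degree flank, 0.8 mm per mm.
- lens (a point): Centre of the front of the camera's lens, 28 mm ahead (+x) of the camera's mid-plane.
- watch: Gold-tone wristwatch with closed bracelet lying on its side on the counter, about 70 mm across and 36 mm high; origin under the bracelet's centre. To be left alone.
- earbud_case: White rounded earbud case, 46 x 60 x 24 mm high, on the counter; origin at the centre of its underside. To be left alone.
Not all that is in view belongs to the job. There is more than one size of the camera; the job needs the middle-sized.

How it is judged (in metres and radians):
On the way, in this order (a step that is already met when the one before it is completed fails the run):
1. the camera stands upright on the cradle, lens towards the scanner bar, released (x of camera in the frame of cradle between -0.008 and 0.008 m and y of camera in the frame of cradle between -0.02 and 0.02 m and z of camera in the frame of cradle between -0.004 and 0.003 m and x of lens in the frame of cradle above 0.01 m and angle between camera's own z axis and vertical below 0.1 rad and contact force between the fingers and camera below 0.05 N), for 0.2 s.
2. the carriage is slid by its knob until the ball drops into the notch (value of joint plunger above 0.0028 m and contact force between the fingers and carriage above 0.5 N and distance between the grasp point and carriage below 0.04 m), for 0.2 s.
At the end, for the whole second after the job is handed in: Plunger above 2.8 mm (ball in the notch), carriage still (under 10 mm/s), fingers on the knob (over 0.5 N, grasp within 40 mm of its centre); camera untouched on the cradle floor within 8 mm across, 25 mm along, upright within 0.1 rad, lens to scanner; watch and earbud case within 25 mm (all of step 2 and linear speed of carriage below 0.01 m/s and x of camera in the frame of cradle between -0.008 and 0.008 m and y of camera in the frame of cradle between -0.025 and 0.025 m and z of camera in the frame of cradle between -0.004 and 0.003 m and x of lens in the frame of cradle above 0.01 m and angle between camera's own z axis and vertical below 0.1 rad and contact force between the fingers and camera below 0.05 N and distance of each of watch, earbud_case from where it was at the start of the episode below 0.025 m); the arm keeps its last pose, push and grip.
It fails at once if the camera falls over (angle between camera's own z axis and vertical above 0.7 rad).
It fails at once if the watch or the earbud case is pushed away (distance of any of watch, earbud_case from where it was at the start of the episode above 0.025 m).
It also fails if it takes over 61 s, if anything falls off the work surface, if the arm or the gripper's body presses on something with over 40 N, if the wrist force passes 120 N, or if a joint passes its speed limit or range.

## Working session

There is one attempt and no reset: what is moved stays moved. The work goes in short steps, Python scripts to look and compute and a tool call to move; the robot and the scene stay as the last step left them, time stands still between calls to the robot, and variables do not carry over. Pictures are saved under pics/ and viewed, and the job is handed in when it is done.

Besides the shell and the picture viewer there is one more tool, called after "Request:" by a JSON object that holds its "api" and its "payload", one argument or row to a line. arm_command: Moves the arm, as the interface text tells. Its arguments: {"type":"object","properties":{"motion":{"type":"array","items":{"type":"number"}}},"required":["motion"]}

```bash
mkdir -p pics; ls; cat > h.py <<'E'
import numpy as np,cv2
from cell import env
def shot(n,f):
    c=env.calibration(n); p,d=env.read_camera(n)
    cv2.imwrite('pics/'+f+'.png',p[:,:,::-1]); np.savez('pics/'+f+'.npz',p=p,d=d,K=np.array([c['fx'],c['fy'],c['cx'],c['cy']]),T=np.array(c['cam_to_world']))
    return p,d,c
def load(f):
    z=np.load('pics/'+f+'.npz'); return z['p'],z['d'],z['K'],z['T']
def cloud(f):
    p,d,K,T=load(f); v,u=np.mgrid[:d.shape[0],:d.shape[1]]
    P=np.stack([(u-K[2])/K[0]*d,(v-K[3])/K[1]*d,d,np.ones_like(d)],-1)@T.T
    return P[...,:3]
E
python3 - <<'E'
from h import *
for n in ['scene','top','wrist']: shot(n,n+'0')
print(env.state())
E
```

```text
pics
{'t': 0.15, 'joints': array([-1.27059832e+00,  4.91416306e-01,  1.55930869e+00, -3.28679205e-05,
        1.09169953e+00, -1.05613565e-01]), 'qvel': array([-1.31929397e-03, -2.10950023e-03, -1.28433095e-03, -1.10816951e-03,
        9.64270396e-05, -9.38281534e-04]), 'tau': array([ 2.80412598e-03, -6.12899637e+01, -2.58279938e+01,  6.93150773e-02,
        4.73531813e-02, -5.54503788e-05]), 'eef_pos': array([ 246.67533393, -574.05023349,  193.8992332 ]), 'tcp_rot': array([-3.14153395e+00,  8.30312818e-04, -1.16496957e+00]), 'ft_force': array([-0.74059429, -0.29863617, -0.5215849 ]), 'moment': array([ 0.02823404, -0.02257531,  0.06065279]), 'opening': 0.9993033568576606}
```

View pics/scene0.png

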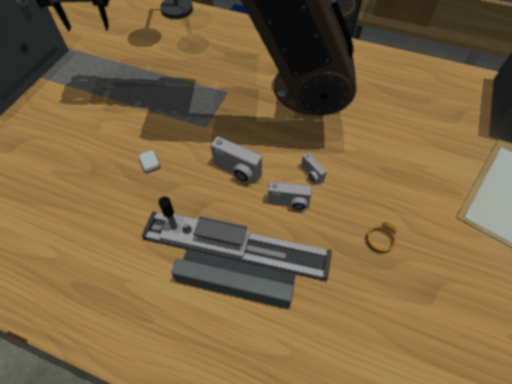

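View pics/top0.png

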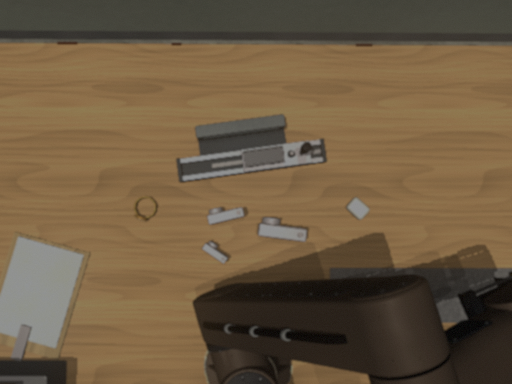

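View pics/wrist0.png

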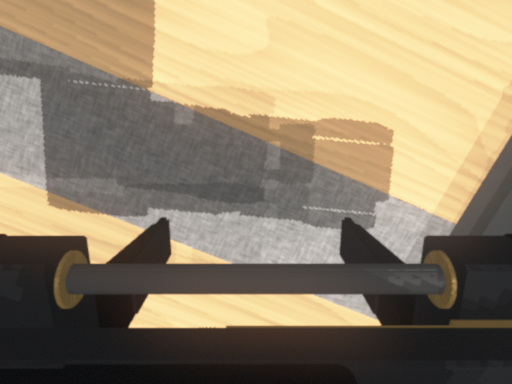

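```bash
python3 - <<'E'
from h import *
for n in ['top','scene']:
  P=cloud(n+'0')
  for l in ['camera','rail','carriage','cradle','watch','earbud_case']:
    for r in env.silhouettes(n,l):
        m=r['region']; Q=P[m]; Q=Q[np.isfinite(Q).all(1)]
        if len(Q)==0: continue
        print(n,l,round(r['confidence'],2),np.round(r['location']),m.sum(),np.round(np.median(Q,0)),np.round(np.percentile(Q,98,axis=0)),np.round(np.percentile(Q,2,axis=0)))
print(env.state()['t'])
E
```

```text
top camera 0.95 [221. 217.] 419 [433.  77.  63.] [453. 115.  70.] [413.  20.  34.]
top camera 0.69 [276. 234.] 748 [388. -79.  82.] [424. -25.  89.] [ 363. -153.   48.]
top camera 0.64 [212. 253.] 227 [327. 100.  46.] [351. 129.  53.] [302.  69.  17.]
top rail 0.73 [248. 149.] 6132 [620.  10.  25.] [709. 199. 114.] [ 542. -209.    1.]
top carriage 0.91 [276. 158.] 1534 [601. -76.  49.] [641.  18. 150.] [ 566. -169.   29.]
top cradle 0.57 [275. 157.] 1516 [601. -76.  60.] [641.  17. 150.] [ 566. -169.   29.]
top watch 0.64 [248. 153.] 5923 [620.   9.  25.] [706. 197. 117.] [ 544. -208.    2.]
top watch 0.47 [138. 210.] 163 [444. 317.  18.] [485. 339.  41.] [418. 275.   0.]
top watch 0.24 [278. 157.] 1582 [602. -76.  41.] [642.  18. 150.] [ 565. -172.   27.]
top earbud_case 0.72 [356. 212.] 338 [ 454. -315.   22.] [ 484. -287.   29.] [ 425. -346.   -1.]
scene camera 0.89 [314. 168.] 455 [335.  98.  37.] [359. 129.  49.] [309.  62.   5.]
scene camera 0.88 [235. 161.] 1479 [401. -85.  66.] [430. -29.  85.] [ 372. -159.    9.]
scene camera 0.68 [290. 197.] 917 [446.  69.  53.] [458. 113.  66.] [419.  21.   8.]
scene rail 0.62 [236. 261.] 10159 [630.   7.  31.] [722. 195. 121.] [ 551. -211.    3.]
scene carriage 0.92 [204. 232.] 2705 [618. -76.  43.] [648.  14. 149.] [ 577. -172.   28.]
scene carriage 0.17 [290. 194.] 1026 [446.  69.  50.] [458. 115.  66.] [389.  18.  -1.]
scene cradle 0.93 [204. 237.] 2815 [618. -77.  38.] [649.  15. 149.] [ 574. -174.   21.]
scene watch 0.56 [384. 232.] 398 [442. 307.  15.] [490. 331.  35.] [423. 272.  -1.]
scene earbud_case 0.72 [145. 160.] 375 [ 460. -319.   21.] [ 488. -292.   25.] [ 414. -362.   -2.]
scene earbud_case 0.36 [290. 194.] 1018 [446.  69.  51.] [458. 115.  66.] [416.  19.  -0.]
0.75
```

Three cameras are in view: large at top (276,234) / scene (235,161), 85 mm tall. Middle at top (221,217) / scene (290,197), about 65 mm. Small at top (212,253) / scene (314,168), about 48 mm. The middle one stands upright with its lens away from the robot. The knob is at the world -y end and the bar at +x.

```bash
python3 - <<'E'
from h import *
P=cloud('top0'); img=load('top0')[0]
def rect(Q,n):
    r=cv2.minAreaRect(Q[:,:2].astype(np.float32)); b=cv2.boxPoints(r)
    e=[b[1]-b[0],b[2]-b[1]]; L=max(e,key=np.linalg.norm); 
    if L[1]<0:L=-L
    print(n,len(Q),np.round(r[0],1),np.round(r[1],1),'yaw',round(float(np.arctan2(-L[0],L[1])),3), 'z',np.round(np.median(Q[:,2]),1))
for tf in ['top0','scene0']:
  P=cloud(tf);X,Y,Z=P[...,0],P[...,1],P[...,2]
  cam=(X>400)&(X<480)&(Y>5)&(Y<130)&(Z>20)
  rect(P[cam&(Z>56)&(Z<70)],tf+' cam top')
  rect(P[cam],tf+' cam all')
  R=(X>540)&(X<720)&(Y>-230)&(Y<220)
  rect(P[R&(Z>12)&(Z<29)&(X<645)],tf+' rail')
  rect(P[R&(Z>52)&(Z<64)&(X>655)],tf+' bar top')
  rect(P[R&(Z>64)&(Z<80)&(X<655)],tf+' cradle')
  rect(P[R&(Z>130)&(Z<156)],tf+' knob top')
for n in ['top','scene']:
  P=cloud(n+'0')
  for l in ['camera','lens','rail','cradle','carriage','plunger','watch','earbud_case']:
    for r in env.spot_point(n,l):
      u,v=np.round(r['location']).astype(int); print(n,l,round(r['confidence'],2),u,v,np.round(P[v,u]))
big=np.hstack([cv2.resize(load('top0')[0][195:275,195:315],None,fx=4,fy=4,interpolation=2),cv2.resize(load('scene0')[0][150:230,255:345],None,fx=3.5,fy=4,interpolation=2)])
cv2.imwrite('pics/crop.png',big[:,:,::-1]); print(big.shape)
E
```

```text
top0 cam top 349 [430.3  69.5] [ 27.7 103.4] yaw 0.248 z 63.7
top0 cam all 1202 [433.4  68.2] [ 44.7 106. ] yaw 0.106 z 1413.3
top0 rail 1169 [606.8  -3.5] [ 95.6 440.6] yaw 0.135 z 20.7
top0 bar top 1060 [687.9  28.7] [ 39.5 258.6] yaw 0.141 z 59.6
top0 cradle 631 [603.1 -64.1] [ 46.8 166.1] yaw 0.138 z 70.3
top0 knob top 82 [ 615.2 -150.7] [25.1 23.2] yaw -1.008 z 149.1
scene0 cam top 456 [433.8  64.3] [ 29.7 103.8] yaw 0.239 z 62.6
scene0 cam all 876 [440.9  66.2] [ 44.2 104.1] yaw 0.235 z 57.8
scene0 rail 1725 [597.5 -10.1] [ 68.1 440.3] yaw 0.135 z 20.7
scene0 bar top 2028 [691.6  23.4] [ 37.5 260.2] yaw 0.144 z 58.8
scene0 cradle 1036 [606.5 -74.4] [ 48.1 176.9] yaw 0.132 z 69.4
scene0 knob top 154 [ 619.2 -155.3] [24.9 23.9] yaw -0.264 z 148.1
top camera 0.87 225 219 [421.  68.  65.]
top camera 0.7 282 231 [388. -92.  79.]
top camera 0.51 214 252 [327. 100.  48.]
top lens 0.81 272 220 [419. -64.  70.]
top lens 0.67 217 209 [450.  92.  45.]
top lens 0.62 214 247 [341. 101.  34.]
top rail 0.66 255 163 [581. -16.  65.]
top cradle 0.63 263 155 [603. -39.  73.]
top carriage 0.74 306 146 [ 617. -151.  149.]Traceback (most recent call last):
  File "<stdin>", line 21, in <module>
ValueError: it knows: camera, carriage, cradle, earbud_case, lens, rail, watch
```

```bash
python3 - <<'E'
from h import *
big=np.hstack([cv2.resize(load('top0')[0][195:275,195:295],(400,320)),cv2.resize(load('scene0')[0][150:230,255:355],(400,320))])
cv2.imwrite('pics/crop.png',big[:,:,::-1])
c=env.calibration('wrist'); s=env.state(); print(np.round(np.array(c['cam_to_world']),3), c['fx'],s['eef_pos'],s['t'])
E
```

```text
[[ 3.95000e-01 -8.89000e-01 -2.32000e-01  3.11055e+02]
 [-9.19000e-01 -3.82000e-01 -1.00000e-01 -5.47328e+02]
 [ 0.00000e+00  2.52000e-01 -9.68000e-01  3.85845e+02]
 [ 0.00000e+00  0.00000e+00  0.00000e+00  1.00000e+00]] 326.6953409044645 [ 246.73791086 -574.25832406  194.36231272] 1.0
```

View pics/crop.png

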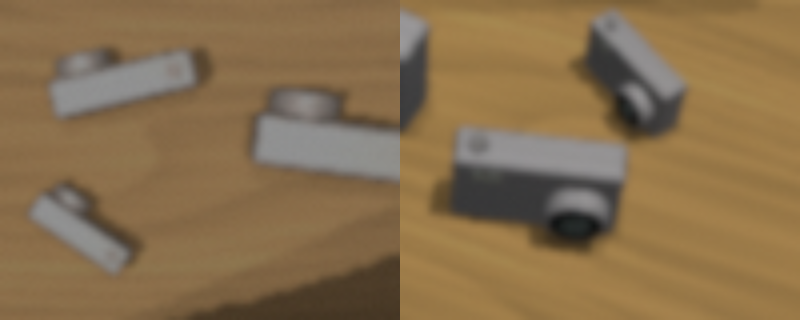

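The crop confirms it: the middle camera (left half, ~(125,80)) stands upright with its lens at the +x, +y end and the button at the other end. I'll work out the move to a point above it.

```bash
cat >> h.py <<'E'
from scipy.spatial.transform import Rotation as Ro
def rel(pos,yaw,s=None,roll=np.pi,pitch=0.):
    s=s or env.state()
    R0=Ro.from_euler('xyz',s['tcp_rot']); R1=Ro.from_euler('xyz',[roll,pitch,yaw])
    d=R0.inv().apply(np.array(pos)-s['eef_pos']); r=(R0.inv()*R1).as_rotvec(degrees=True)
    return np.round(d,1),np.round(r,2)
E
python3 - <<'E'
from h import *
print(rel([420,-340,200],-0.5)); print(rel([434.5,57.5,200],0.244))
E
```

```text
(array([-146.8, -251.7,   -5.7]), array([ 0.00e+00, -1.00e-02, -3.81e+01]))
(array([-506.3, -421.9,   -5.7]), array([ 1.000e-02, -0.000e+00, -8.073e+01]))
```

Request:
{"api": "arm_command", "payload": {
  "motion": [1,-73,-126,-6,0,0,-19,1,-147,-252,-6,0,0,-38,1,-147,-252,-6,0,0,-38,1,-147,-252,-6,0,0,-38,1,-147,-252,-6,0,0,-38,1,-147,-252,-6,0,0,-38,1,-506,-422,-6,0,0,-80.7,1,-506,-422,-6,0,0,-80.7,1,-506,-422,-6,0,0,-80.7,1,-506,-422,-6,0,0,-80.7,1,-506,-422,-6,0,0,-80.7,1,-506,-422,-6,0,0,-80.7,1,-506,-422,-6,0,0,-80.7,1,-506,-422,-6,0,0,-80.7,1,-506,-422,-6,0,0,-80.7,1,-506,-422,-6,0,0,-80.7,1,-506,-422,-6,0,0,-80.7,1,-506,-422,-6,0,0,-80.7]
}}

```text
t: 2.8
eef_pos: [434.9, 56.1, 200.3]
tcp_rot: [3.141, -0.0, 0.241]
ft_force: [-0.2, -0.1, -0.9]
opening: 1.001
```

```bash
python3 - <<'E'
from h import *
s=env.state(); print(s['eef_pos'],s['tcp_rot'],s['t'],s['joints'])
shot('wrist','w1')
for l in ['camera','lens']:
  for r in env.spot_point('wrist',l): print(l,r)
E
```

```text
[434.85746503  56.0836609  200.31586666] [ 3.14143683e+00 -1.97131436e-05  2.41413200e-01] 2.8 [-2.25106562e-02  2.17997157e-01  1.98333926e+00 -1.79883292e-04
  9.40196565e-01 -2.63817795e-01]
camera {'location': [191.7, 262.6], 'confidence': 0.8}
camera {'location': [171.0, 110.8], 'confidence': 0.72}
camera {'location': [253.3, 161.3], 'confidence': 0.7}
lens {'location': [279.8, 138.9], 'confidence': 0.92}
lens {'location': [192.5, 114.1], 'confidence': 0.63}
lens {'location': [221.2, 270.2], 'confidence': 0.6}
```

View pics/w1.png

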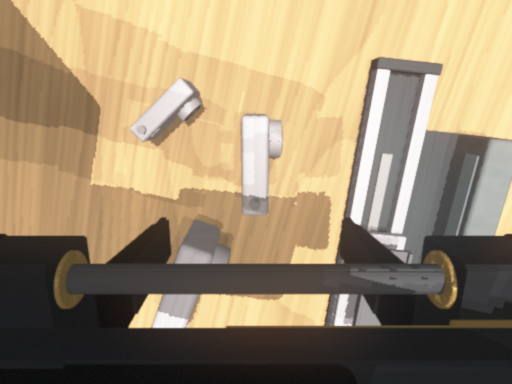

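```bash
python3 - <<'E'
from h import *
P=cloud('w1');X,Y,Z=P[...,0],P[...,1],P[...,2]
cam=(X>400)&(X<480)&(Y>5)&(Y<130)&(Z>20)&(Z<75)
for nm,m in [('top',cam&(Z>58)&(Z<70)),('all',cam)]:
    Q=P[m]; r=cv2.minAreaRect(Q[:,:2].astype(np.float32)); print(nm,len(Q),r,np.median(Q[:,2]))
    L=cv2.boxPoints(r); print(np.round(L,1))
Q=P[cam&(Z<52)&(X>440)]; print('lens',np.median(Q,0))
tb=(X>400)&(X<520)&(Y>130)&(Y<200); print('table z',np.median(Z[tb]))
E
```

```text
top 2730 ((431.25250244140625, 64.67915344238281), (27.63399887084961, 103.81257629394531), 13.226390838623047) 65.00830895134618
[[405.9 112. ]
 [429.7  11. ]
 [456.6  17.3]
 [432.8 118.4]]
all 3194 ((437.9875793457031, 66.35601806640625), (42.973777770996094, 103.67256927490234), 13.890066146850586) 64.80067641710264
[[404.7 111.5]
 [429.6  10.9]
 [471.3  21.2]
 [446.4 121.8]]
lens [446.26957058  94.71986462  48.83255517]
table z 1.2459025161401769
```

```bash
python3 - <<'E'
from h import *
print(rel([433.7,55.0,20],0.236))
E
```

```text
(array([ -1.4,   1. , 180.3]), array([0.01, 0.01, 0.32]))
```

Request:
{"api": "arm_command", "payload": {
  "motion": [1,-1.4,1,45,0,0,0.3,1,-1.4,1,85,0,0,0.3,1,-1.4,1,120,0,0,0.3,1,-1.4,1,150,0,0,0.3,1,-1.4,1,170,0,0,0.3,1,-1.4,1,180,0,0,0.3,1,-1.4,1,180,0,0,0.3,-1,-1.4,1,180,0,0,0.3,-1,-1.4,1,180,0,0,0.3,-1,-1.4,1,180,0,0,0.3,-1,-1.4,1,180,0,0,0.3,-1,-1.4,1,180,0,0,0.3,-1,-1.4,1,180,0,0,0.3,-1,-1.4,1,180,0,0,0.3,-1,-1.4,1,180,0,0,0.3,-1,-1.4,1,180,0,0,0.3,-1,-1.4,1,180,0,0,0.3,-1,-1.4,1,180,0,0,0.3]
}}

```text
t: 4.75
eef_pos: [433.7, 55.9, 20.3]
tcp_rot: [3.141, -0.0, 0.238]
ft_force: [1.0, -0.4, -1.7]
opening: 0.291
```

Request:
{"api": "arm_command", "payload": {
  "motion": [-1,0,0,-5,0,0,0,-1,0,0,-20,0,0,0,-1,0,0,-50,0,0,0,-1,0,0,-85,0,0,0,-1,0,0,-120,0,0,0,-1,0,0,-150,0,0,0,-1,0,0,-170,0,0,0,-1,0,0,-180,0,0,0,-1,0,0,-180,0,0,0,-1,0,0,-180,0,0,0]
}}

```text
t: 5.75
eef_pos: [433.1, 55.9, 199.5]
tcp_rot: [-3.141, 0.001, 0.238]
ft_force: [-0.8, 0.3, -3.1]
opening: 0.289
```

```bash
python3 - <<'E'
from h import *
s=env.state(); print(s['eef_pos'],s['tcp_rot'],s['t'],s['ft_force'])
shot('wrist','w2'); shot('scene','s2'); shot('top','t2')
# where would the cradle be
for f in ['w2']:
  P=cloud(f);X,Y,Z=P[...,0],P[...,1],P[...,2]
E
python3 -c "
import cv2,numpy as np
a=[cv2.imread('pics/%s.png'%f) for f in('w2','s2')]
cv2.imwrite('pics/c2.png',cv2.resize(np.hstack(a),(800,300)))"
```

```text
[433.10068299  55.92155539 199.48735496] [-3.14138708e+00  1.24440297e-03  2.38227083e-01] 5.75 [-0.76306936  0.27672202 -3.0555055 ]
```

View pics/c2.png

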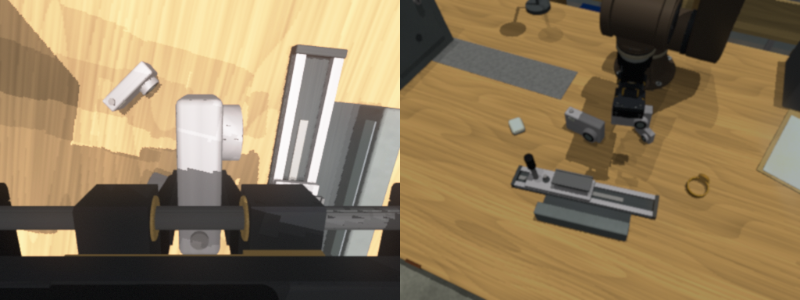

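```bash
python3 - <<'E'
from h import *
s=env.state()
P=cloud('w2');X,Y,Z=P[...,0],P[...,1],P[...,2]
m=(X>380)&(X<500)&(Y>-10)&(Y<140)&(Z>236)&(Z<252)
n,lab,st,_=cv2.connectedComponentsWithStats(m.astype(np.uint8)); k=1+np.argmax(st[1:,4]); m=lab==k
Q=P[m]; r=cv2.minAreaRect(Q[:,:2].astype(np.float32)); print(m.sum(),r,np.median(Q[:,2]))
A=np.c_[Q[:,:2]-Q[:,:2].mean(0),np.ones(len(Q))]; print('plane',np.linalg.lstsq(A,Q[:,2],rcond=None)[0])
print(st[k]); yb=Q[:,1].max(); e=cv2.boxPoints(r); print(np.round(e,1))
# width profile near far end
yaw=.238; R=np.array([[np.cos(yaw),np.sin(yaw)],[-np.sin(yaw),np.cos(yaw)]])
q=(Q[:,:2]-s['eef_pos'][:2])@R.T; print('local y',np.percentile(q[:,1],[0.5,99.5]))
for a in range(-50,65,10):
    w=q[(q[:,1]>a)&(q[:,1]<a+10)]
    if len(w)>5: print(a,len(w),np.round(np.percentile(w[:,0],[1,99]),1))
E
```

```text
8530 ((425.41229248046875, 82.08653259277344), (44.513946533203125, 68.0454330444336), 14.31026840209961) 244.30639384378196
plane [ 7.45959029e-03 -7.63315864e-03  2.44175270e+02]
[ 206  126   97  138 8530]
[[395.4 109.6]
 [412.3  43.6]
 [455.4  54.6]
 [438.6 120.6]]
local y [-4.89362164 61.03061611]
-10 585 [-15.1  12.8]
0 1236 [-16.6  14.1]
10 1435 [-22.1  19.8]
20 1182 [-14.8  12.4]
30 1244 [-15.   12.2]
40 1316 [-14.9  12.4]
50 1376 [-15.   12.2]
60 156 [-13.1  10.1]
```

```bash
python3 - <<'E'
from h import *
print(rel([530,-70,200],0.137))
E
```

```text
(array([ 64.4, 145.2,  -0.9]), array([-0.02,  0.12,  5.8 ]))
```

Request:
{"api": "arm_command", "payload": {
  "motion": [-1,16,36,-1,0,0,1.5,-1,32,72,-1,0,0,3,-1,48,108,-1,0,0,4.5,-1,58,130,-1,0,0,5.8,-1,64,145,-1,0,0,5.8,-1,64,145,-1,0,0,5.8,-1,64,145,-1,0,0,5.8]
}}

```text
t: 6.6
eef_pos: [529.3, -69.4, 200.7]
tcp_rot: [-3.141, 0.001, 0.137]
ft_force: [-0.6, -0.2, -2.9]
opening: 0.294
```

```bash
python3 - <<'E'
from h import *
s=env.state(); print(s['eef_pos'],s['tcp_rot'],s['t'],s['ft_force'])
shot('wrist','w3')
E
```

```text
[529.33131528 -69.37320648 200.70156883] [-3.14087416e+00  1.45743485e-03  1.37333620e-01] 6.6 [-0.55059908 -0.2200418  -2.87766667]
```

View pics/w3.png

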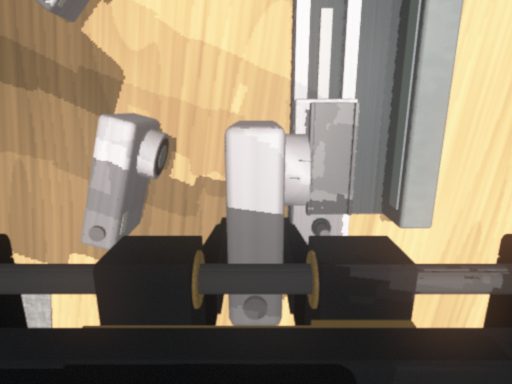

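The wrist image shows the held camera at ~(255,190). The cradle is at ~(330,155), running from row 100 to row 212, and the plunger pin is at (320,228).

```bash
python3 - <<'E'
from h import *
s=env.state(); yaw=.137; R=np.array([[np.cos(yaw),np.sin(yaw)],[-np.sin(yaw),np.cos(yaw)]])
P=cloud('w3')
q=(P[...,:2]-[601.3,-39.])@R.T; z=P[...,2]
m=(abs(q[...,0])<60)&(abs(q[...,1])<90)&(z>60)&(z<85)
print('z hist',np.histogram(z[m],bins=np.arange(60,86,2)))
for a in range(-80,85,10):
    w=m&(q[...,1]>a)&(q[...,1]<a+10); 
    if w.sum()>5: print(a,w.sum(),np.round(np.percentile(q[w][:,0],[1,99]),1),np.round(np.median(z[w]),1))
for b in range(-30,30,6):
    w=m&(q[...,0]>b)&(q[...,0]<b+6)
    if w.sum()>5: print('x',b,w.sum(),np.round(np.percentile(q[w][:,1],[0.5,99.5]),1),np.round(np.median(z[w]),1))
# lip vs floor
l=m&(z>72.5)&(abs(q[...,1])<50); print('lip',np.round(np.percentile(q[l][:,0],[1,5,25,50,75,95,99]),1))
# bar face & rail
b=(abs(q[...,1])<60)&(z>50)&(z<66)&(q[...,0]>55); print('bar x',np.percentile(q[b][:,0],[1,99]),np.median(z[b]))
for f in ['t2','s2','top0','scene0']:
    P=cloud(f); q=(P[...,:2]-[601.3,-39.])@R.T; z=P[...,2]
    m=(abs(q[...,0])<35)&(abs(q[...,1])<90)&(z>66)&(z<80)
    k=m&(abs(q[...,1])<45); c=m&(abs(q[...,0])<18)
    print(f,'x',np.round(np.percentile(q[k][:,0],[1,99]),1),'y',np.round(np.percentile(q[c][:,1],[1,99]),1))
    k=(z>140)&(z<156)&(abs(q[...,0])<40)&(abs(q[...,1])<160)
    print(' knob',k.sum(),np.round((q[k].max(0)+q[k].min(0))/2,1))
E
```

```text
z hist (array([  41,    4,    2,   11,  184, 3453,  783,  666,   91,    0,    0,
          0]), array([60, 62, 64, 66, 68, 70, 72, 74, 76, 78, 80, 82, 84]))
-60 393 [-24.3  20.5] 71.3
-50 426 [-24.1  20.8] 71.5
-40 413 [-22.3  21.1] 71.4
-30 420 [-21.5  21.1] 71.4
-20 428 [-20.9  20.8] 71.3
-10 440 [-21.4  20.6] 71.4
0 459 [-22.9  20.8] 71.5
10 483 [-24.4  20.7] 71.4
20 531 [-24.6  20.7] 71.5
30 502 [-24.7  20.7] 71.5
40 547 [-24.6  20.7] 71.5
50 148 [-24.6  20.1] 71.6
x -30 106 [-58.2  52.2] 73.2
x -24 516 [-58.6  52.2] 74.3
x -18 671 [-58.9  52.2] 71.3
x -12 685 [-58.8  52.2] 71.2
x -6 703 [-86.2  52.2] 71.2
x 0 693 [-84.3  52.2] 71.2
x 6 672 [-58.5  52.2] 71.2
x 12 809 [-58.7  52.2] 71.5
x 18 380 [-58.1  52.2] 75.2
lip [-24.6 -24.  -21.3  15.9  18.9  20.8  21.3]
bar x [ 76.87660262 112.85696705] 61.01959344732353
t2 x [-24.4  21. ] y [-52.7  56.8]
 knob 75 [  -1.2 -112. ]
s2 x [-22.1  23.6] y [-57.9  51.7]
 knob 124 [   1.4 -118.4]
top0 x [-24.5  21.1] y [-52.7  56.6]
 knob 78 [  -0.6 -112.1]
scene0 x [-22.2  23.7] y [-58.2  51.7]
 knob 125 [   2.3 -117.9]
```

```bash
python3 - <<'E'
from h import *
print(rel([602.3,-50,200],0.137)); print(rel([602.3,-50,95],0.137))
E
```

```text
(array([75. , -8.8,  0.9]), array([-0.03,  0.06,  0.05]))
(array([ 75.1,  -8.8, 105.9]), array([-0.03,  0.06,  0.05]))
```

Request:
{"api": "arm_command", "payload": {
  "motion": [-1,25,-3,1,0,0,0,-1,50,-6,1,0,0,0,-1,66,-8.8,1,0,0,0,-1,75,-8.8,1,0,0,0,-1,75,-8.8,1,0,0,0,-1,75,-8.8,20,0,0,0,-1,75,-8.8,50,0,0,0,-1,75,-8.8,75,0,0,0,-1,75,-8.8,92,0,0,0,-1,75,-8.8,97,0,0,0,-1,75,-8.8,97,0,0,0,-1,75,-8.8,97,0,0,0]
}}

```text
t: 7.85
eef_pos: [603.3, -51.0, 105.4]
tcp_rot: [3.141, -0.001, 0.137]
ft_force: [-0.1, 0.2, -2.2]
opening: 0.294
```

```bash
python3 - <<'E'
from h import *
s=env.state(); print(s['eef_pos'],s['tcp_rot'],s['t'],s['ft_force'])
shot('wrist','w4');shot('scene','s4')
a=np.hstack([load('w4')[0],load('s4')[0][150:342,80:336].repeat(2,0).repeat(2,1)])
cv2.imwrite('pics/c4.png',cv2.resize(a,(800,300))[:,:,::-1])
E
```

```text
[603.3083317  -50.9870815  105.39828355] [ 3.14110293e+00 -1.20889029e-03  1.37066749e-01] 7.85 [-0.07469776  0.16842532 -2.22846658]
```

View pics/c4.png

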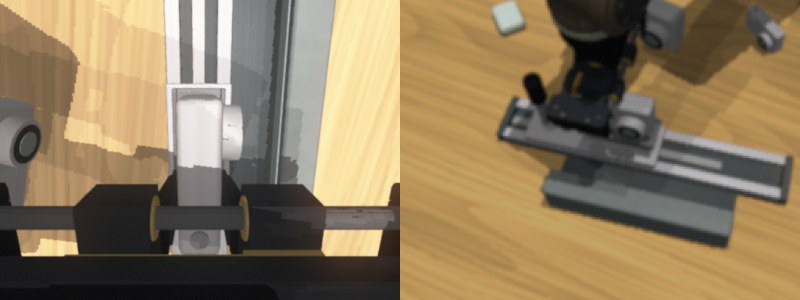

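```bash
python3 - <<'E'
from h import *
yaw=.137; R=np.array([[np.cos(yaw),np.sin(yaw)],[-np.sin(yaw),np.cos(yaw)]])
P=cloud('w4'); q=(P[...,:2]-[601.3,-39.])@R.T; z=P[...,2]
m=(abs(q[...,0])<35)&(abs(q[...,1])<75)&(z>66)&(z<79)
print('cradle x',np.round(np.percentile(q[m][:,0],[.5,99.5]),1),'yend',np.percentile(q[m][:,1],99.5))
c=(abs(q[...,0])<35)&(abs(q[...,1])<75)&(z>143)&(z<156)
for a in range(0,60,10):
    w=c&(q[...,1]>a)&(q[...,1]<a+10)
    if w.sum()>5: print(a,w.sum(),np.round(np.percentile(q[w][:,0],[2,98]),1),np.median(z[w]))
print('yend',np.percentile(q[c][:,1],99.5))
E
```

```text
cradle x [-24.4  21. ] yend 52.965339736783584
0 1138 [-14.1  12.4] 150.1282443983428
10 1190 [-14.2  12.3] 150.13715062122253
20 1259 [-14.1  12.5] 150.11136212919757
30 1327 [-14.3  12.4] 150.1154614580473
40 1229 [-14.   12.1] 149.69738662802956
yend 48.533227386860105
```

Request:
{"api": "arm_command", "payload": {
  "motion": [-1,-0.8,0,6,0,0,0,-1,-0.8,0,10,0,0,0,-1,-0.8,0,12.5,0,0,0,-1,-0.8,0,14,0,0,0,-1,-0.8,0,15,0,0,0,-1,-0.8,0,15,0,0,0,-1,-0.8,0,15,0,0,0]
}}

```text
t: 8.65
eef_pos: [602.4, -51.1, 90.2]
tcp_rot: [3.141, -0.0, 0.137]
ft_force: [-2.4, 0.4, 6.7]
opening: 0.294
```

Request:
{"api": "arm_command", "payload": {
  "motion": [-0.3,0,0,0,0,0,0,-0.2,0,0,0,0,0,0,-0.1,0,0,0,0,0,0,0,0,0,0,0,0,0,0,0,0,0,0,0,0,0,0,0,0,0,0,0,0,0,0,0,0,0,0]
}}

```text
t: 9.35
eef_pos: [602.3, -51.0, 89.3]
tcp_rot: [3.142, -0.0, 0.137]
ft_force: [0.1, 0.5, -0.0]
opening: 0.502
```

```bash
python3 - <<'E'
from h import *
s=env.state(); print(s['eef_pos'],s['tcp_rot'],s['t'],s['ft_force'],s['opening'])
shot('wrist','w5')
yaw=.137; R=np.array([[np.cos(yaw),np.sin(yaw)],[-np.sin(yaw),np.cos(yaw)]])
P=cloud('w5'); q=(P[...,:2]-[601.3,-39.])@R.T; z=P[...,2]
m=(abs(q[...,0])<35)&(abs(q[...,1])<75)&(z>66)&(z<79)
print('cradle x',np.round(np.percentile(q[m][:,0],[.5,99.5]),1),'yend',np.percentile(q[m][:,1],99.5))
c=(abs(q[...,0])<35)&(abs(q[...,1])<75)&(z>125)&(z<145)
for a in range(0,60,10):
    w=c&(q[...,1]>a)&(q[...,1]<a+10)
    if w.sum()>5: print(a,w.sum(),np.round(np.percentile(q[w][:,0],[2,98]),1),np.median(z[w]))
print('yend',np.percentile(q[c][:,1],99.5))
E
```

```text
[602.34995146 -51.04462607  89.30302591] [ 3.14150573e+00 -4.26478129e-05  1.36991528e-01] 9.35 [ 0.05149476  0.5172165  -0.01824662] 0.5016350047671552
cradle x [-24.3  21.5] yend 52.83386366305897
0 1151 [-15.   11.5] 134.99898191837988
10 1205 [-14.6  11.8] 135.0261833644569
20 1266 [-14.9  11.6] 135.0298491977812
30 1331 [-14.7  11.7] 135.01778231426448
40 1300 [-14.8  11.5] 134.59320115732402
yend 48.87746502005209
```

View pics/w5.png

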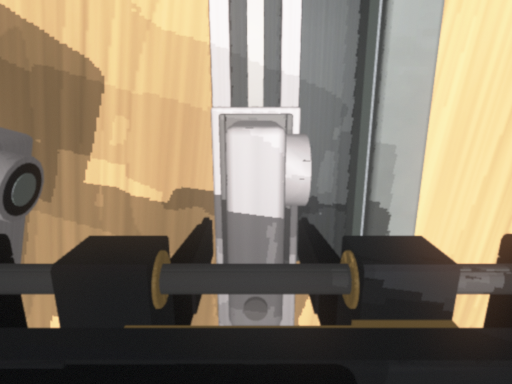

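Request:
{"api": "arm_command", "payload": {
  "motion": [0,0,0,-20,0,0,0,0,0,0,-55,0,0,0,0,0,0,-95,0,0,0,0,0,0,-120,0,0,0,1,0,20,-128,0,0,0,1,0,50,-128,0,0,0,1,0,80,-128,0,0,0,1,0,97,-128,0,0,0,1,0,104,-128,0,0,0,1,0,104,-128,0,0,0,1,0,104,-128,0,0,0]
}}

```text
t: 10.5
eef_pos: [616.4, -153.2, 217.2]
tcp_rot: [-3.141, 0.0, 0.137]
ft_force: [-0.0, 0.5, -0.8]
opening: 0.99
```

```bash
python3 - <<'E'
from h import *
s=env.state(); print(s['eef_pos'],s['tcp_rot'],s['t'],s['ft_force'],s['opening'])
shot('wrist','w6');shot('scene','s6');shot('top','t6')
yaw=.137; R=np.array([[np.cos(yaw),np.sin(yaw)],[-np.sin(yaw),np.cos(yaw)]])
for f in ['w6','s6','t6']:
  P=cloud(f); q=(P[...,:2]-[601.3,-39.])@R.T; z=P[...,2]
  k=(z>138)&(z<157)&(abs(q[...,0])<40)&(abs(q[...,1]+116)<40)
  if k.sum(): print(f,k.sum(),q[k].min(0),q[k].max(0),np.median(z[k]))
print(env.spot_point('wrist','carriage'))
print('target local',( s['eef_pos'][:2]-[601.3,-39])@R.T)
a=np.hstack([load('w6')[0],load('s6')[0][150:342,80:336].repeat(2,0).repeat(2,1)])
cv2.imwrite('pics/c6.png',cv2.resize(a,(800,300))[:,:,::-1])
E
```

```text
[ 616.40382593 -153.1878972   217.22781387] [-3.14128042e+00  2.86151271e-04  1.37334515e-01] 10.5 [-0.04916499  0.53172019 -0.84239878] 0.9897042737781028
w6 800 [ -13.30571562 -130.34234065] [  11.77443777 -105.12630988] 151.03463823689376
s6 133 [ -11.39653437 -129.95064392] [  13.76752488 -105.74894316] 148.24311742519592
[{'location': [254.5, 191.0], 'confidence': 0.94}]
target local [  -0.63254596 -115.18073324]
```

View pics/c6.png

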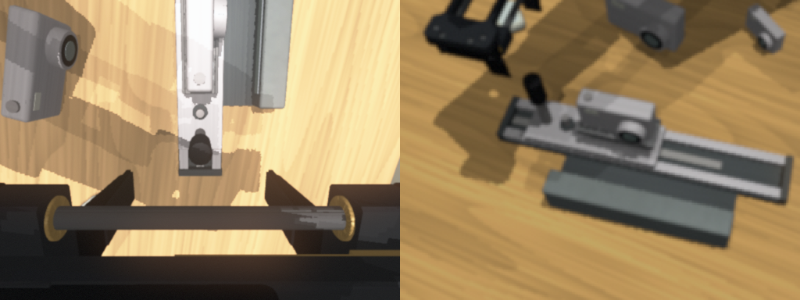

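Request:
{"api": "arm_command", "payload": {
  "motion": [1,0.6,1.5,40,0,0,0,1,0.6,1.5,75,0,0,0,1,0.6,1.5,100,0,0,0,1,0.6,1.5,111,0,0,0,1,0.6,1.5,111,0,0,0,0,0.6,1.5,111,0,0,0,-0.2,0.6,1.5,111,0,0,0,-1,0.6,1.5,111,0,0,0,-1,0.6,1.5,111,0,0,0,-1,0.6,1.5,111,0,0,0,-1,0.6,1.5,111,0,0,0,-1,0.6,1.5,111,0,0,0,-1,0.6,1.5,111,0,0,0]
}}

```text
t: 12.0
eef_pos: [617.3, -155.5, 106.3]
tcp_rot: [3.142, 0.0, 0.137]
ft_force: [-1.0, 0.1, 0.6]
opening: 0.383
```

```bash
python3 - <<'E'
from h import *
s=env.state(); print(s['eef_pos'],s['tcp_rot'],s['t'],s['ft_force'],s['moment'],s['opening'])
shot('wrist','w7');shot('scene','s7');shot('top','t7')
a=np.hstack([load('w7')[0],load('s7')[0][150:342,80:336].repeat(2,0).repeat(2,1)])
cv2.imwrite('pics/c7.png',cv2.resize(a,(800,300))[:,:,::-1])
E
```

```text
[ 617.31426382 -155.46784893  106.29171929] [3.14154523e+00 8.85846766e-05 1.36979884e-01] 12.0 [-0.97536618  0.0649751   0.60468047] [-0.0106817  -0.07794253  0.00558322] 0.38252896593968083
```

View pics/c7.png

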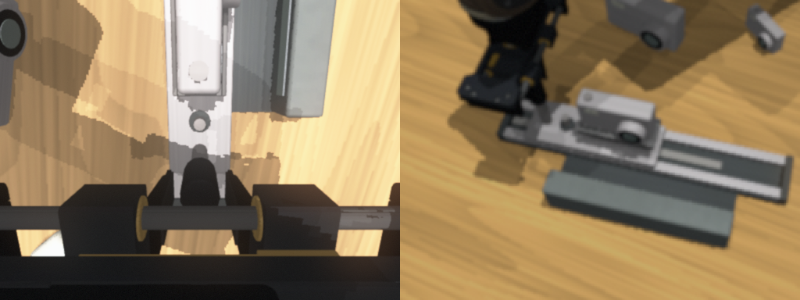

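Request:
{"api": "arm_command", "payload": {
  "motion": [-1,0,0,0,0,0,0,-1,0,0,0,0,0,0,-1,0,0,0,0,0,0,-1,0,0,0,0,0,0,-1,0,0,0,0,0,0]
}}

```text
t: 12.65
eef_pos: [617.5, -155.4, 106.3]
tcp_rot: [3.141, -0.0, 0.137]
ft_force: [3.3, 0.9, -2.7]
opening: 0.272
```

```bash
cat >> h.py <<'E'
def pin(f):
    s=env.state(); yaw=.137; R=np.array([[np.cos(yaw),np.sin(yaw)],[-np.sin(yaw),np.cos(yaw)]])
    P=cloud(f); q=(P[...,:2]-s['eef_pos'][:2])@R.T; z=P[...,2]
    m=(abs(q[...,0])<12)&(q[...,1]>20)&(q[...,1]<60)&(z>20)&(z<110)
    for b in range(20,60,3):
        w=m&(q[...,1]>b)&(q[...,1]<b+3)&(abs(q[...,0]+1)<5)
        if w.sum()>3: print(b,w.sum(),np.round(np.percentile(z[w],[10,50,90]),1))
E
python3 - <<'E'
from h import *
pin('w7')
yaw=.137; R=np.array([[np.cos(yaw),np.sin(yaw)],[-np.sin(yaw),np.cos(yaw)]])
for f in ['top0','scene0']:
  P=cloud(f); q=(P[...,:2]-[601.3,-39.])@R.T; z=P[...,2]
  m=(abs(q[...,0])<30)&(z>10)&(z<30)&(abs(q[...,1])<300)
  k=(z>140)&(z<156)&(abs(q[...,0])<40)&(abs(q[...,1])<160)
  c=np.percentile(q[m][:,1],[.3,99.7]); print(f,c,c.mean(),'travel',(q[k].max(0)[1]+q[k].min(0)[1])/2-c.mean()+170)
E
```

```text
20 31 [36.2 40.1 40.9]
23 4 [40.1 40.2 40.3]
26 41 [59.8 60.6 61.5]
29 51 [59.8 60.6 61.4]
32 57 [59.9 60.5 61.5]
35 98 [39.9 52.7 60.9]
38 52 [39.1 40.2 41. ]
41 52 [35.7 36.8 40.3]
44 52 [35.3 36.2 37.2]
47 52 [35.3 36.2 37. ]
50 51 [35.2 36.3 37.2]
53 51 [35.2 36.1 36.9]
56 13 [35.1 36.  36.8]
59 29 [70.4 71.  71.9]
top0 [-184.30903822  254.0733297 ] 34.882145737249985 travel 23.001167797688595
scene0 [-189.17182611  248.57352293] 29.700848406465212 travel 22.44496553957029
```

Request:
{"api": "arm_command", "payload": {
  "motion": [-1,0,-1,0,0,0,0,-1,0,-3,0,0,0,0,-1,0,-6,0,0,0,0,-1,0,-10,0,0,0,0,-1,0,-14,0,0,0,0,-1,0,-18,0,0,0,0,-1,0,-22,0,0,0,0,-1,0,-26,0,0,0,0,-1,0,-30,0,0,0,0,-1,0,-34,0,0,0,0,-1,0,-38,0,0,0,0,-1,0,-41,0,0,0,0,-1,0,-43,0,0,0,0,-1,0,-45,0,0,0,0,-1,0,-46,0,0,0,0,-1,0,-46,0,0,0,0]
}}

```text
t: 14.25
eef_pos: [611.0, -109.5, 106.3]
tcp_rot: [-3.141, -0.0, 0.137]
ft_force: [4.5, 1.2, -3.7]
opening: 0.273
```

```bash
cat >> h.py <<'E'
def chk(f):
    s=env.state(); yaw=.137; R=np.array([[np.cos(yaw),np.sin(yaw)],[-np.sin(yaw),np.cos(yaw)]])
    d=(s['eef_pos'][:2]-[617.5,-155.4])@R.T; F=s['ft_force'][:2]@R.T
    shot('wrist',f); P=cloud(f); q=(P[...,:2]-s['eef_pos'][:2])@R.T; z=P[...,2]
    w=(abs(q[...,0]+1)<4)&(q[...,1]>27)&(q[...,1]<34)&(z>45)&(z<70)
    c=(abs(q[...,0]+1)<4)&(q[...,1]>47)&(q[...,1]<56)&(z>25)&(z<50)
    k=(abs(q[...,0])<10)&(q[...,1]>110)&(q[...,1]<150)&(z>120)
    print(f,'t',s['t'],'travel',round(22.5+d[1],1),'lat',round(d[0],1),'F',np.round(F,1),'pin-plate',np.round(np.median(z[w])-np.median(z[c]),2),w.sum(),c.sum(),'camtop',np.round(np.median(z[k]),1),'open',s['opening'])
E
python3 - <<'E'
from h import *
chk('n0')
E
```

```text
n0 t 14.25 travel 68.8 lat -0.1 F [4.7 0.6] pin-plate 24.62 102 110 camtop 135.1 open 0.273279214544959
```

View pics/n0.png

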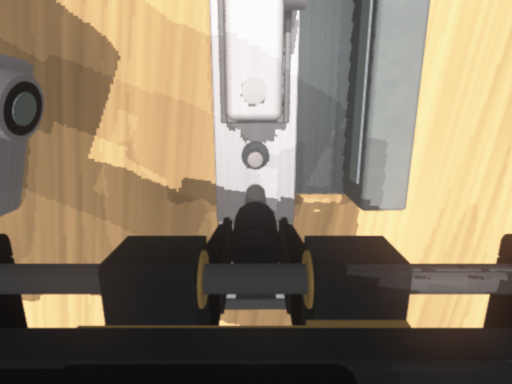

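The carriage follows, and the pin is still high (24.6 mm above the plate). Now I'll go in small steps.

Request:
{"api": "arm_command", "payload": {
  "motion": [-1,0,-2,0,0,0,0,-1,0,-4,0,0,0,0,-1,0,-6,0,0,0,0,-1,0,-6,0,0,0,0]
}}

```text
t: 14.7
eef_pos: [610.2, -103.5, 106.3]
tcp_rot: [-3.141, -0.0, 0.137]
ft_force: [5.6, 1.0, -3.1]
opening: 0.264
```

```bash
python3 -c "
from h import *
chk('n1')"
```

```text
n1 t 14.7 travel 74.9 lat -0.2 F [5.7 0.3] pin-plate 24.59 105 114 camtop 135.1 open 0.26406300821571493
```

Request:
{"api": "arm_command", "payload": {
  "motion": [-1,0,-1.5,0,0,0,0,-1,0,-3,0,0,0,0,-1,0,-4,0,0,0,0,-1,0,-4,0,0,0,0]
}}

```text
t: 15.15
eef_pos: [609.6, -99.6, 106.3]
tcp_rot: [-3.141, 0.0, 0.137]
ft_force: [3.4, 1.9, -2.9]
opening: 0.266
```

```bash
python3 -c "
from h import *
chk('n2')"
```

```text
n2 t 15.15 travel 78.9 lat -0.2 F [3.6 1.4] pin-plate 24.3 105 112 camtop 135.1 open 0.26647012595363373
```

Request:
{"api": "arm_command", "payload": {
  "motion": [-1,0,-1.5,0,0,0,0,-1,0,-3,0,0,0,0,-1,0,-4,0,0,0,0,-1,0,-4,0,0,0,0]
}}

```text
t: 15.6
eef_pos: [609.0, -95.2, 106.3]
tcp_rot: [-3.141, 0.0, 0.137]
ft_force: [5.5, 6.4, -3.6]
opening: 0.267
```

```bash
python3 -c "
from h import *
chk('n3')"
```

```text
n3 t 15.6 travel 83.3 lat -0.2 F [6.3 5.5] pin-plate 22.84 98 112 camtop 135.1 open 0.266528295854329
```

The carriage now pulls forward with about +5.5 N and the pin has sunk 1.6 mm, so the ball is on the notch's entry flank. The bottom should be ~5 mm further.

Request:
{"api": "arm_command", "payload": {
  "motion": [-1,0,-1.5,0,0,0,0,-1,0,-3,0,0,0,0,-1,0,-3.5,0,0,0,0,-1,0,-3.5,0,0,0,0,-1,0,-3.5,0,0,0,0]
}}

```text
t: 16.15
eef_pos: [608.4, -91.3, 106.3]
tcp_rot: [-3.14, 0.0, 0.137]
ft_force: [4.6, 7.1, -2.3]
opening: 0.269
```

```bash
python3 -c "
from h import *
chk('n4')"
```

```text
n4 t 16.15 travel 87.3 lat -0.2 F [5.6 6.4] pin-plate 19.98 101 110 camtop 135.1 open 0.26894302139207976
```

Request:
{"api": "arm_command", "payload": {
  "motion": [-1,0,-1,0,0,0,0,-1,0,-1.2,0,0,0,0,-1,0,-1.2,0,0,0,0,-1,0,-1.2,0,0,0,0,-1,0,-1.2,0,0,0,0,-1,0,-1.2,0,0,0,0]
}}

```text
t: 16.8
eef_pos: [608.3, -90.5, 106.3]
tcp_rot: [-3.141, 0.0, 0.137]
ft_force: [4.3, 5.7, -2.8]
opening: 0.267
```

```bash
python3 -c "
from h import *
chk('n5')
shot('scene','s9')
a=np.hstack([load('n5')[0],load('s9')[0][150:342,80:336].repeat(2,0).repeat(2,1)])
cv2.imwrite('pics/c9.png',cv2.resize(a,(800,300))[:,:,::-1])
yaw=.137; R=np.array([[np.cos(yaw),np.sin(yaw)],[-np.sin(yaw),np.cos(yaw)]])
s=env.state();P=cloud('n5');q=(P[...,:2]-s['eef_pos'][:2])@R.T;z=P[...,2]
m=(abs(q[...,0])<40)&(q[...,1]>60)&(q[...,1]<175)&(z>68)&(z<79);print('cradle',np.percentile(q[m][:,0],[.5,99.5]),np.percentile(q[m][:,1],[.5,99.5]))
c=(abs(q[...,0])<40)&(q[...,1]>40)&(q[...,1]<175)&(z>131)&(z<145);print('cam',np.percentile(q[c][:,0],[2,98]),np.percentile(q[c][:,1],[.5,99.5]),np.median(z[c]))
"
```

```text
n5 t 16.8 travel 88.0 lat -0.2 F [5.1 5. ] pin-plate 19.5 98 112 camtop 135.1 open 0.26688345909967953
cradle [-24.40012752  21.52505645] [ 60.0694314  132.09130415]
cam [-14.92910758  11.50569571] [ 63.02400586 115.59622724] 135.0269457195168
```

View pics/c9.png

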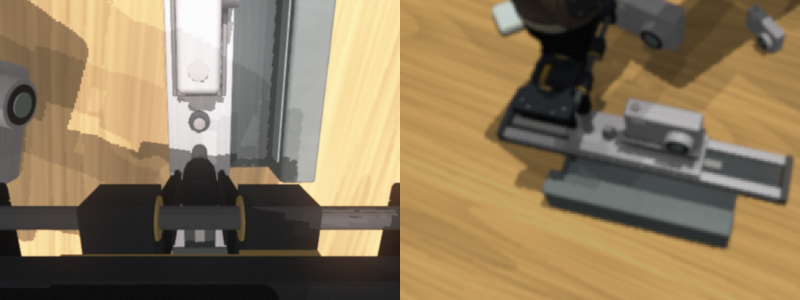

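```bash
python3 -c "
from h import *
env.job_done(); s=env.state(); print(s['t'],s['eef_pos'],s['opening'])"
```

```text
the job is handed in; nothing more can be done
the job is handed in; nothing more can be done
```

I stood the middle-sized silver camera in the cradle with its lens towards the scanner bar. Then I gripped the knob, slid the carriage about 65 mm until the ball dropped into the notch, and handed the job in still holding it. The robot's clock read about 17 s of the 61 s allowed, and the hand-in gives no verdict.

What my last checks showed:
- **Plunger:** the pin top had sunk about 5 mm relative to the plate, against the 2.8 mm needed. It was 24.4–24.6 mm above the plate before and 19.5 mm after.
- **Position in the notch:** the carriage was still pulling the tool forward with about 5 N, so it probably sits slightly short of the notch's lowest point.
- **Knob grip:** the fingers were closed to 25–26 mm on the 26 mm knob. My estimate of the carriage travel at the end is 88 mm.
- **Camera:** it was upright and centred across the cradle within about 0.5 mm. Its top measured 135 mm, against the 134 mm expected; the wrist camera reads about 1 mm high.
- **Watch and earbud case:** the arm's path stayed clear of both, but I did not measure their positions again at the end.
- **Disagreement between cameras:** the top and scene cameras differed by 3–6 mm on positions, so I placed the camera from wrist-camera measurements relative to the cradle.

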